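Back off a knurled nut two turns and swing a shaker's hold-down bar aside

ROBOT

A 6-joint arm with a two-finger parallel gripper is mounted at the origin on a cart in front of the work surface, level with it; the furniture and walls round the work are solid. World frame = base frame: x ahead of the robot, y to its left, z up, the work surface at z = 0. Lengths are in m, angles in rad, forces in N, time in s.
With the tool pointing down it reaches from about 0.425 to 0.95 m from the base axis. Payload 3.5 kg.
Tool frame: the origin (TCP) lies on the centre line of the jaws, within the pads' length; the fingertips stand 25 mm ahead of it and the grasp point (between the pads) lies 6 mm ahead of it (ctrl.finger_overhang is the distance from the TCP to the fingertips, in m); z points along the fingers, y is the line along which they close (so a half turn about z gives the same grasp; the last joint's range is limited). The gripper opens to 85 mm and grips with 20 to 120 N. Pads are 22 mm wide; open, the fingers measure 114 mm over their backs; the gripper's body (76 mm by 85 mm) begins 54 mm behind the grasp point. The pads swing forward as they close: fully open they stand 13 mm farther back than shut.
Start: joints at [-1.376, 0.286, 1.577, -0, 1.279, -0.15], TCP at [0.228, -0.635, 0.256] pointing down, gripper open.
Joint ranges: [-2.77, 2.77], [-0.9, 2.22], [0.21, 2.48], [-1.53, 4.67], [0.24, 2.81], [-2.84, 2.84]. Speed limits (rad/s): [2.79, 2.79, 3.14, 3.14, 3.14, 3.14].

INTERFACE

Orientations are given as a unit quaternion [x, y, z, w].
In Python, from plant import get_state, imaging, job, ctrl gives the robot as it stands.
- The arm moves only by the tool jog_arm, never from a script. Its argument "increments" is a list of rows, each an object of numbers: "dx", "dy", "dz": the shift along the world's x, y, z each as a share of 12 cm, from -1 to 1; "ax", "ay", "az": the turn, a rotation vector about the world's x, y, z each as a share of pi/2 rad, from -1 to 1; "gripper": the gripper command: -1 is shut, 1 is fully open, values between are in proportion. A call has 1 to 10 rows; each row is the pose to reach, as a shift and turn from the pose commanded when the call began; what a row does not reach only later rows make up. A row lasts 1/10 s, in which the tool goes at most 50 mm and 8.59 degrees, less where a joint would pass 70% of its speed; a pose out of reach is approached as far as the arm can. A call with a number of a shift or a turn outside -1 to 1 is refused whole. A call with a gripper value outside its range is refused whole. The fingers move at their own pace and stop on an object; "force" is the grip in N (left out, the last holds). Time passes only in rows, so rows that repeat a pose let the fingers close. It gives the time, the measured TCP pose, the force, the opening and the grip force at its end, in the units of the state.
- get_state(): the state, without advancing time (a new reading comes with each control period).
- imaging.read_camera(name): name is "scene" or "top" or "wrist"; returns a dict with "frame" (400x640x3 uint8, blue, green, red), "depth" (400x640 float32, m along the optical axis (not along the pixel's ray), 0 where there is no reading), "camera_matrix" (3x3 intrinsics, pixels), "extrinsics" (4x4, takes a point from camera to world coordinates); the wrist camera has in their place "mount" (4x4, takes a point from camera to tool coordinates, whose origin is the TCP and whose axes are the flange's). Camera axes: x right, y up, looking along -z (the intrinsics and any distortion apply to the point x, -y, -z); pixel columns grow to the right and rows downward; lengths in m; the calibration is good to about 2 mm. A picture is of the moment at which its call begins: read the wrist's pose just before it.
- job.sign_off(): hands the job in; it is judged then, once.
The state is a dict: "time": time; "qpos": joint angles; "dq": joint speeds; "joint_efforts": joint torques, N m; "eef_pos": TCP position; "tcp_rot": TCP orientation; "contact_force": force on the tool from outside, world axes, zero at the start; "wrist_torque": the same for the moment, N m; "opening": opening from 0.0 (shut) to 1.0 (fully open); "finger_force": force on a finger pad.
Only numpy, scipy, OpenCV 4.12 (cv2) and the standard library are available. Lean on these libraries where they do the work, as an engineer would, in place of code of your own. Each camera call takes 0.05 s, during which the arm holds its last target. There are 200 camera calls.

TASK

The shaking run is over, so free the blue-capped bottle that is held down on the white benchtop shaker. With a fingertip only, taking nothing between the fingers, roll the black knurled nut two full turns loose (anticlockwise seen from above; stop well before a third turn so that it stays on its stud), then push the red finger post so that the hold-down bar swings right round to its stop, clear of the bottle. Push gently, and leave the bottle and everything else on the bench where it stands.

Things in the scene. Friction and masses are not known exactly. Their poses are not given: they have to be found in the camera images.
- shaker: white benchtop shaker, fixed; housing 170 (x) x 220 (y) mm, platform top 64 mm above the bench; origin under its centre, x axis pointing away from its control panel. Steel posts on the x axis: at -62 mm the one with the 10 mm stud (top 219 mm up) and knurled nut, at +62 mm the bar's pivot post. Apart from nut, stud and red post nothing on it reaches higher than 185 mm
- nut (a joint): black knurled nut, rad: 0 tight, grows anticlockwise from above (loosening), one turn (6.283) raises it 3 mm, off the stud at 4 turns. Light, 0.03 N m friction, stays where left. Rim 44 mm across, 16 mm tall, finely knurled (round to the touch). A white mark on top points to the control panel when tight
- nut_rim (a point): point on the nut's axis at half the height of its knurled rim (rim reaches 8 mm above and 8 mm below it); 193 mm above the bench when tight, rises with the nut; its axes turn with the nut, z up
- bar (a joint): hold-down bar, rad: 0 closed over the bottle, its end under the nut; grows anticlockwise from above about the pivot post (nut end leaves to the shaker's -y side); stop at 1.571. 0.1 N m friction, stays where left. Locked by a 4.5 mm lip round the nut's seat until the nut has risen past it (1.5 turns)
- bar_post (a point): middle of the red finger post on the bar, 14 mm in diameter, standing 30 mm above the bar (from 179 to 209 mm above the bench; this point 194 mm), 45 mm from the pivot axis towards the nut; x axis of this point lies along the bar from nut to pivot
- bottle: glass bottle with blue screw cap, 56 mm across, 104 mm tall, standing loose between four fence pins in the middle of the shaker platform, cap top 168 mm above the bench, just under the bar's rubber pad; origin under its centre
- timer: white bench timer, 42 x 62 x 62 mm, bystander; origin under its centre
- centrifuge_tube: clear 50 ml tube standing on its blue cap, 34 mm across, 114 mm tall, bystander; origin under its centre
- flask: conical glass flask, 66 mm across, 105 mm tall, bystander behind the shaker; origin under its centre
- bar_hinge_point (a point): point on the bar's vertical pivot axis, at the bar's underside 173 mm above the bench. The bar is an aluminium strip 26 mm wide, 6 mm thick (top 179 mm up), 42 mm square at its slotted nut end 124 mm from here, where the lip's top is 183.5 mm up
There are look-alikes about, which are no part of the job. What is shaped like the bottle but brown or pink is not meant.

How it is judged:
On the way, in this order (a step that is already met when the one before it is completed fails the run):
1. the nut is two turns loose (1.75 to 2.5 turns) with the bar still across the bottle (value of joint nut between 11 and 15.7 rad and value of joint bar below 0.15 rad), for 0.2 s.
2. the bar is swung round to its stop (value of joint bar above 1.45 rad), for 0.2 s.
At the end, for the whole second after the job is handed in: The bar rests within 0.12 rad of its stop, the nut is 1.75 to 2.5 turns loose and still on its stud, both are at rest, and the bottle stands upright within 10 mm of where it was (value of joint nut between 11 and 15.7 rad and value of joint bar above 1.45 rad and velocity of joint bar between -0.05 and 0.05 rad/s and velocity of joint nut between -0.05 and 0.05 rad/s and distance of bottle from where it was at the start of the episode below 0.01 m and angle between bottle's own z axis and vertical below 0.1 rad); the robot touches nothing.
It fails at once if the nut is run off towards the end of its stud (2.75 turns) (value of joint nut above 17.3 rad).
It fails at once if the nut or the finger post is taken between the fingers ((horizontal distance between the grasp point and nut_rim below 0.012 m and z of the grasp point in the frame of nut_rim below 0.024 m) or (horizontal distance between the grasp point and bar_post below 0.008 m and z of the grasp point in the frame of bar_post below 0.026 m)).
It fails at once if the shaker, its nut or its bar is pushed harder than 40 N (contact force between any of the fingers, the arm and shaker above 40 N).
It fails at once if the bottle is knocked, tipped or lifted (distance of bottle from where it was at the start of the episode above 0.012 m or angle between bottle's own z axis and vertical above 0.15 rad).
It fails at once if a bystander is knocked out of place (distance of any of timer, centrifuge_tube, flask from where it was at the start of the episode above 0.02 m).
It also fails if it takes over 67 s, if anything falls off the work surface, if the arm or the gripper's body presses on something with over 40 N, if the wrist force passes 120 N, or if a joint passes its speed limit or range.

## Working session

There is one attempt and no reset: what is moved stays moved. The work goes in short steps, Python scripts to look and compute and a tool call to move; the robot and the scene stay as the last step left them, time stands still between calls to the robot, and variables do not carry over. Pictures are saved under pics/ and viewed, at most 10 in all, crops included, and the job is handed in when it is done.

Besides the shell and the picture viewer there is one more tool, called by a JSON object that holds its "method" and its "body". jog_arm: Moves the arm, as the interface text tells. Shift numbers are shares of 12 cm and turn numbers shares of pi/2 rad, none past 1 either way. Its arguments: {"type":"object","properties":{"increments":{"type":"array"},"force":{"type":"number"}},"required":["increments"]}

```bash
mkdir -p pics; ls
cat > h.py <<'E'
import numpy as np, cv2
from plant import get_state, imaging, job, ctrl
def pix2plane(c,u,v,z,T=None):
    K=c["camera_matrix"];T=c["extrinsics"] if T is None else T
    d=T[:3,:3]@np.array([(u-K[0,2])/K[0,0],-(v-K[1,2])/K[1,1],-1]);o=T[:3,3]
    return o+d*(z-o[2])/d[2]
def cloud(c):
    K=c["camera_matrix"];T=c["extrinsics"];D=c["depth"]
    v,u=np.indices(D.shape);P=np.stack([(u-K[0,2])/K[0,0]*D,-(v-K[1,2])/K[1,1]*D,-D],-1)
    return P@T[:3,:3].T+T[:3,3]
E
python3 - <<'E'
from h import *
for n in("scene","top"):
    c=imaging.read_camera(n);np.save(n+".npy",c,allow_pickle=True);cv2.imwrite(f"pics/{n}0.png",c["frame"])
    print(n,c["camera_matrix"],c["extrinsics"],[k for k in c])
print(get_state(),ctrl.finger_overhang)
E
```

```text
pics
scene [[394.57604246   0.         308.91912699]
 [  0.         394.57604246 201.441469  ]
 [  0.           0.           1.        ]] [[-0.87048986  0.27654571 -0.40714847  0.09933135]
 [-0.49213253 -0.47681735  0.72832052  0.96785447]
 [ 0.00727846  0.83436664  0.55116181  0.78401144]
 [ 0.          0.          0.          1.        ]] ['frame', 'depth', 'camera_matrix', 'extrinsics']
top [[406.71968697   0.         317.53501799]
 [  0.         406.71968697 200.75143677]
 [  0.           0.           1.        ]] [[ 0.01455325  0.99651825 -0.08209494  0.49278729]
 [-0.99988849  0.01477884  0.00214098  0.12118855]
 [ 0.00334679  0.08205463  0.99662221  1.36594824]
 [ 0.          0.          0.          1.        ]] ['frame', 'depth', 'camera_matrix', 'extrinsics']
{'time': 0.1, 'qpos': array([-1.37601519e+00,  2.87128022e-01,  1.57801714e+00, -5.27984361e-06,
        1.27856041e+00, -1.50028665e-01]), 'dq': array([ 9.12757058e-04, -2.46555913e-03, -3.48357555e-03,  1.39017530e-03,
        1.30092508e-04,  6.10123165e-05]), 'joint_efforts': array([ 9.69049574e-05, -4.07296336e+01, -2.93700600e+01, -1.47098349e-04,
        3.38996273e-03,  1.69715514e-05]), 'eef_pos': array([ 0.22806754, -0.63474441,  0.25505874]), 'tcp_rot': array([ 9.85174370e-01,  1.71552748e-01, -2.61641085e-05, -1.05613566e-03]), 'contact_force': array([-0.82956303, -0.87191534, -0.76735721]), 'wrist_torque': array([ 0.01065906,  0.03740647, -0.00606244]), 'finger_force': 0.0, 'opening': 1.0029799512106807} 0.025
```

View pics/top0.png

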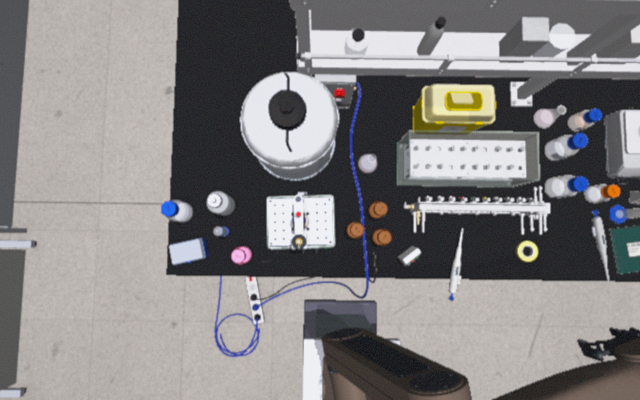

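View pics/scene0.png

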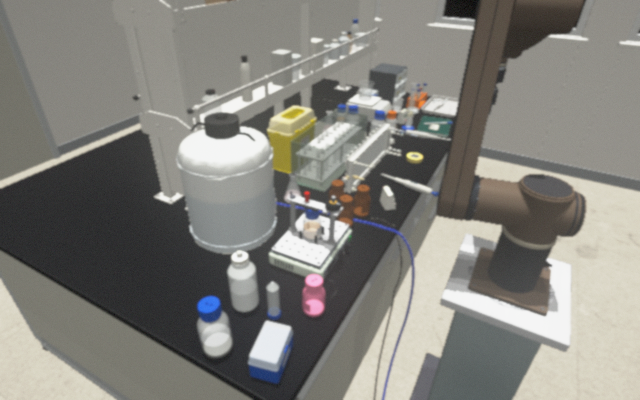

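The top view shows the shaker at (300,221), with the nut near (298,242), the red post near (298,214) and the pivot near (300,196). The candidates are the blue-capped bottle under the bar at scene (312,215), another blue-capped one at scene (212,325), the pink one at (313,295) and the brown ones near (350,200). Only the first is held down on the shaker, so it fits. I'll confirm that in an enlarged crop.

Run:
```python
from h import *
t=np.load("top.npy",allow_pickle=True).item();s=np.load("scene.npy",allow_pickle=True).item()
a=cv2.resize(t["frame"][185:260,255:345],None,fx=6,fy=6,interpolation=cv2.INTER_CUBIC)[:450]
b=cv2.resize(s["frame"][180:280,265:360],None,fx=4.5,fy=4.5,interpolation=cv2.INTER_CUBIC)[:450]
b=b[:, :258+150]
a=cv2.resize(a,(392,327));b=cv2.resize(b,(400,440));
o=np.zeros((440,792,3),np.uint8);o[:327,:392]=a;o[:,392:]=b;cv2.imwrite("pics/crop.png",o)
f=t["frame"].astype(int);B,G,R=f[...,0],f[...,1],f[...,2]
m=((R>G+60)&(R>B+60)).astype(np.uint8);m[:185]=0;m[260:]=0;m[:,:255]=0;m[:,345:]=0
n,l,st,ce=cv2.connectedComponentsWithStats(m)
for i in range(1,n):print("red",st[i],ce[i],pix2plane(t,*ce[i],.209))
P=cloud(t);D=t["depth"]
for lo,hi in((.195,.23),(.17,.188),(.055,.075)):
    mm=((P[...,2]>lo)&(P[...,2]<hi)&(D>0));mm[:185]=0;mm[260:]=0;mm[:,:255]=0;mm[:,345:]=0
    v,u=np.nonzero(mm);print(lo,len(v));
    if len(v):
        q=P[mm];print(q.min(0),q.max(0),q.mean(0),u.min(),u.max(),v.min(),v.max())
        if lo==.055:
            r=cv2.minAreaRect(q[:,:2].astype(np.float32));print(r)
```

```text
red [296 212   5   5  18] [297.88888889 213.72222222] [0.55021998 0.17407679 0.209     ]
0.195 194
[0.45292771 0.14978645 0.19632613] [0.55823251 0.19273976 0.22226913] [0.48067574 0.17137376 0.20303495] 291 306 211 248
0.17 414
[0.45197848 0.15005469 0.17022161] [0.61668569 0.19173985 0.18734861] [0.54251098 0.17329941 0.17854234] 292 306 192 248
0.055 2409
[0.45327158 0.07036098 0.05501209] [0.61672673 0.2781632  0.07385191] [0.53574533 0.17325935 0.06372992] 268 332 196 246
((0.5345704555511475, 0.17361080646514893), (0.15703998506069183, 0.20694561302661896), 2.3714678287506104)
```

View pics/crop.png

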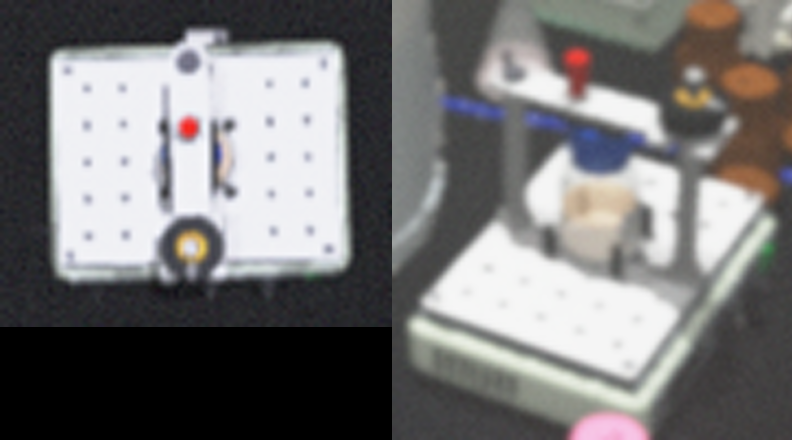

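The crop confirms it: the bottle under the bar has a blue cap, the nut is at the control-panel end (towards the robot) and the red post is nearer the pivot. I estimate the nut at (0.4725, 0.171), the post at (0.550, 0.174) and the pivot at (0.5965, 0.176), with about 2.4° of yaw.

My plan is to shut the fingers and press their -x side edge on the rim. I'll then orbit the nut with the tool turning along, so the contact sticks. First I shut the gripper and travel there.

{"method": "jog_arm", "body": {"increments": [{"dx":1,"dy":1,"dz":0.4,"az":0.25,"gripper":-1},{"dx":1,"dy":1,"dz":0.4,"az":0.25,"gripper":-1},{"dx":1,"dy":1,"dz":0.4,"az":0.25,"gripper":-1},{"dx":1,"dy":1,"dz":0.4,"az":0.25,"gripper":-1}], "force": 20}}

```text
$.increments[0]: bad value
```

{"method": "jog_arm", "body": {"increments": [{"dx":1,"dy":1,"az":0.25,"gripper":-1},{"dx":1,"dy":1,"az":0.25,"gripper":-1},{"dx":1,"dy":1,"az":0.25,"gripper":-1},{"dx":1,"dy":1,"az":0.25,"gripper":-1}]}}

```text
$.increments[0]: bad value
```

{"method": "jog_arm", "body": {"increments": [{"dy":1,"az":0.25,"gripper":-1},{"dy":1,"az":0.25,"gripper":-1},{"dy":1,"az":0.25,"gripper":-1}]}}

```text
$.increments[0]: bad value
```

{"method": "jog_arm", "body": {"increments": [{"dy":1,"az":0.25,"gripper":-1},{"dy":1,"az":0.25,"gripper":-1},{"dy":1,"az":0.25,"gripper":-1}]}}

```text
$.increments[0]: bad value
```

{"method": "jog_arm", "body": {"increments": [{"dx":1,"dy":1,"dz":0.4,"ax":0,"ay":0,"az":0.25,"gripper":-1},{"dx":1,"dy":1,"dz":0.4,"ax":0,"ay":0,"az":0.25,"gripper":-1},{"dx":1,"dy":1,"dz":0.4,"ax":0,"ay":0,"az":0.25,"gripper":-1},{"dx":1,"dy":1,"dz":0.4,"ax":0,"ay":0,"az":0.25,"gripper":-1}], "force": 20}}

```text
time: 0.5
eef_pos: [0.3504, -0.5129, 0.3054]
tcp_rot: [0.932, 0.362, 0.0, 0.0]
contact_force: [-0.1, -1.2, 1.2]
opening: 0.329
finger_force: 0.0
```

{"method": "jog_arm", "body": {"increments": [{"dx":1,"dy":1,"dz":0,"ax":0,"ay":0,"az":0.25,"gripper":-1},{"dx":1,"dy":1,"dz":0,"ax":0,"ay":0,"az":0.25,"gripper":-1},{"dx":1,"dy":1,"dz":0,"ax":0,"ay":0,"az":0.25,"gripper":-1},{"dx":1,"dy":1,"dz":0,"ax":0,"ay":0,"az":0.25,"gripper":-1}]}}

```text
time: 0.9
eef_pos: [0.4705, -0.3917, 0.3038]
tcp_rot: [0.843, 0.538, 0.001, -0.001]
contact_force: [-0.1, -0.1, -0.7]
opening: 0.004
finger_force: 0.0
```

{"method": "jog_arm", "body": {"increments": [{"dx":0,"dy":1,"dz":0,"ax":0,"ay":0,"az":0.25,"gripper":-1},{"dx":0,"dy":1,"dz":0,"ax":0,"ay":0,"az":0.25,"gripper":-1},{"dx":0,"dy":1,"dz":0,"ax":0,"ay":0,"az":0.25,"gripper":-1}]}}

```text
time: 1.2
eef_pos: [0.468, -0.2715, 0.3035]
tcp_rot: [0.721, 0.693, 0.0, -0.001]
contact_force: [0.1, -0.6, 1.1]
opening: 0.002
finger_force: 0.0
```

{"method": "jog_arm", "body": {"increments": [{"dx":0,"dy":1,"dz":0,"ax":0,"ay":0,"az":0.25,"gripper":-1},{"dx":0,"dy":1,"dz":0,"ax":0,"ay":0,"az":0.25,"gripper":-1},{"dx":0,"dy":1,"dz":0,"ax":0,"ay":0,"az":0.25,"gripper":-1}]}}

```text
time: 1.5
eef_pos: [0.4675, -0.1517, 0.3038]
tcp_rot: [0.572, 0.82, 0.0, -0.001]
contact_force: [0.4, -1.0, -0.0]
opening: -0.001
finger_force: 0.0
```

{"method": "jog_arm", "body": {"increments": [{"dx":0,"dy":1,"dz":0,"ax":0,"ay":0,"az":0.25,"gripper":-1},{"dx":0,"dy":1,"dz":0,"ax":0,"ay":0,"az":0.25,"gripper":-1},{"dx":0,"dy":1,"dz":0,"ax":0,"ay":0,"az":0.25,"gripper":-1}]}}

```text
time: 1.8
eef_pos: [0.4673, -0.0319, 0.3039]
tcp_rot: [0.401, 0.916, 0.0, -0.001]
contact_force: [-0.0, -0.5, 0.0]
opening: 0.003
finger_force: 0.0
```

{"method": "jog_arm", "body": {"increments": [{"dx":-0.2,"dy":1,"dz":0,"ax":0,"ay":0,"az":0.25,"gripper":-1},{"dx":-0.2,"dy":1,"dz":0,"ax":0,"ay":0,"az":0.25,"gripper":-1},{"dx":-0.2,"dy":1,"dz":0,"ax":0,"ay":0,"az":0.25,"gripper":-1}]}}

```text
time: 2.1
eef_pos: [0.4428, 0.0877, 0.3039]
tcp_rot: [0.215, 0.977, 0.0, -0.001]
contact_force: [0.3, -0.2, -0.8]
opening: -0.001
finger_force: 0.0
```

{"method": "jog_arm", "body": {"increments": [{"dx":-0.15,"dy":0.69,"dz":-0.2,"ax":0,"ay":0,"az":0.275,"gripper":-1},{"dx":-0.15,"dy":0.69,"dz":-0.2,"ax":0,"ay":0,"az":0.275,"gripper":-1},{"dx":-0.15,"dy":0.69,"dz":-0.2,"ax":0,"ay":0,"az":0.275,"gripper":-1}]}}

```text
time: 2.4
eef_pos: [0.4237, 0.1707, 0.278]
tcp_rot: [-0.001, 1.0, 0.0, -0.002]
contact_force: [0.3, -0.4, -0.2]
opening: -0.0
finger_force: 0.0
```

Run:
```python
from h import *
from scipy.spatial.transform import Rotation as Ro
st=get_state();print(st["eef_pos"],st["tcp_rot"],ctrl.finger_overhang,st["qpos"])
w=imaging.read_camera("wrist");s=imaging.read_camera("scene")
T=np.eye(4);T[:3,:3]=Ro.from_quat(st["tcp_rot"]).as_matrix();T[:3,3]=st["eef_pos"]
w["extrinsics"]=T@w["mount"];np.save("w.npy",w,allow_pickle=True);print(w["mount"],w["extrinsics"][:3,3])
W=cv2.resize(w["frame"],(400,250));S=cv2.resize(s["frame"][140:290,240:400],(400,375),interpolation=cv2.INTER_CUBIC)
o=np.zeros((375,800,3),np.uint8);o[:250,:400]=W;o[:,400:]=S;cv2.imwrite("pics/a.png",o)
P=cloud(w);m=(w["depth"]>0)&(P[...,2]>.198)&(P[...,2]<.204)&(np.hypot(P[...,0]-.4725,P[...,1]-.171)<.03)
print(m.sum())
if m.sum()>20:
    (c,r)=cv2.minEnclosingCircle(P[m][:,:2].astype(np.float32));print(c,r)
P=cloud(s);m=(s["depth"]>0)&(np.hypot(P[...,0]-st["eef_pos"][0],P[...,1]-st["eef_pos"][1])<.03)&(P[...,2]>.08)
print("tip z",np.sort(P[m][:,2])[:15])
```

```text
[0.42371976 0.17070982 0.27801835] [-1.27691379e-03  9.99996724e-01  3.19430805e-04 -2.19511741e-03] 0.025 [ 1.59610207e-01 -2.29668997e-01  2.06460185e+00  1.36906689e-03
  1.31089463e+00 -1.41409459e+00]
[[ 3.38701533e-04  9.47506882e-01  3.19735194e-01  8.07343289e-02]
 [ 9.99999658e-01 -5.61994883e-04  6.06103444e-04  5.97210623e-04]
 [ 7.53976728e-04  3.19734879e-01 -9.47506749e-01 -1.18408325e-01]
 [ 0.00000000e+00  0.00000000e+00  0.00000000e+00  1.00000000e+00]] [0.34350489 0.17102575 0.39678027]
0
tip z [0.17567016 0.1771614  0.18067208 0.18840299 0.18846808 0.19037987
 0.19050946 0.1917628  0.19537832 0.19574284 0.19796713 0.19832362
 0.19898613 0.20096956 0.20176071]
```

View pics/a.png

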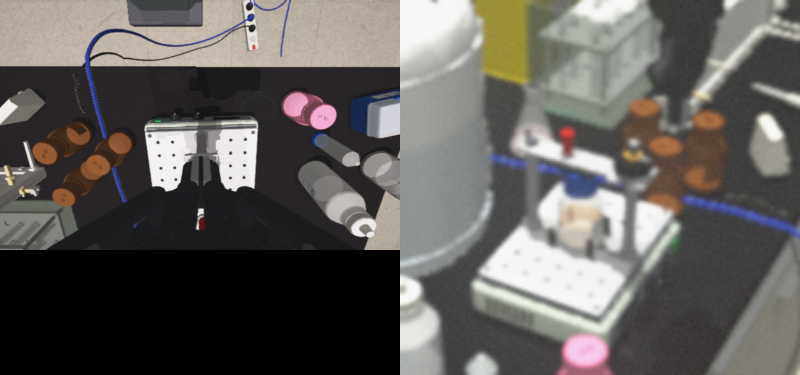

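Run:
```python
from h import *
s=imaging.read_camera("scene");st=get_state()
K=s["camera_matrix"];Ti=np.linalg.inv(s["extrinsics"])
def pr(p):
    q=Ti[:3,:3]@np.array(p)+Ti[:3,3];return K[0,0]*q[0]/-q[2]+K[0,2],K[1,1]*q[1]/q[2]+K[1,2],-q[2]
e=st["eef_pos"];print("tcp",pr(e),"tip25",pr(e-[0,0,.025]),"nut",pr([.4725,.171,.193]))
S=cv2.resize(s["frame"][60:260,260:460],(600,600),interpolation=cv2.INTER_CUBIC);cv2.imwrite("pics/b.png",S)
```

```text
tcp (np.float64(350.9624236615176), np.float64(181.14325463405046), np.float64(0.9934319686744366)) tip25 (np.float64(350.3159710860751), np.float64(189.59254384368694), np.float64(1.0072110138913186)) nut (np.float64(332.4199853025497), np.float64(205.15883341769916), np.float64(1.058043444105672))
```

View pics/b.png

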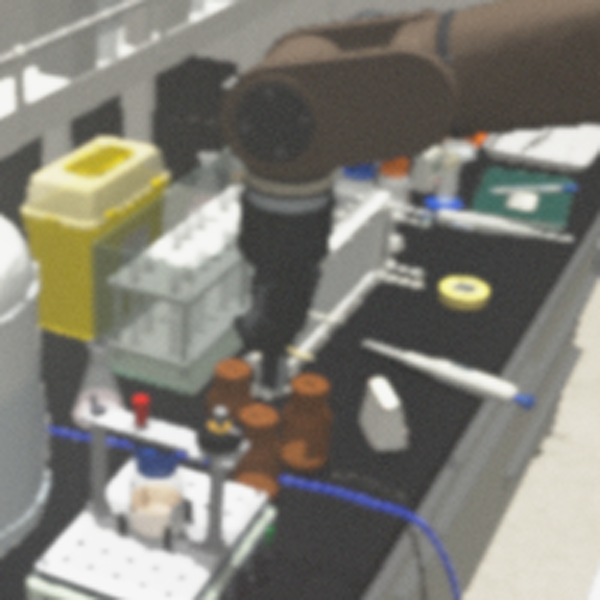

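The tip is seen at scene (350,190), which matches the 25 mm overhang. The nut is at (332,205). Next I lower beside the nut and feel inwards.

{"method": "jog_arm", "body": {"increments": [{"dx":0,"dy":0,"dz":-0.53,"ax":0,"ay":0,"az":0,"gripper":-1},{"dx":0,"dy":0,"dz":-0.53,"ax":0,"ay":0,"az":0,"gripper":-1},{"dx":0.05,"dy":0,"dz":-0.53,"ax":0,"ay":0,"az":0,"gripper":-1},{"dx":0.1,"dy":0,"dz":-0.53,"ax":0,"ay":0,"az":0,"gripper":-1},{"dx":0.1,"dy":0,"dz":-0.53,"ax":0,"ay":0,"az":0,"gripper":-1}]}}

```text
time: 3.05
eef_pos: [0.4391, 0.1672, 0.2179]
tcp_rot: [0.005, 1.0, -0.0, -0.0]
contact_force: [-0.8, -0.6, -0.8]
opening: 0.005
finger_force: 1.0
```

{"method": "jog_arm", "body": {"increments": [{"dx":0.01,"dy":0,"dz":0,"ax":0,"ay":0,"az":0,"gripper":-1},{"dx":0.02,"dy":0,"dz":0,"ax":0,"ay":0,"az":0,"gripper":-1}]}}

```text
time: 3.25
eef_pos: [0.4395, 0.1673, 0.2177]
tcp_rot: [0.004, 1.0, -0.001, -0.002]
contact_force: [-9.0, -1.5, 4.1]
opening: 0.003
finger_force: 4.7
```

{"method": "jog_arm", "body": {"increments": [{"dx":0.01,"dy":0,"dz":0,"ax":0,"ay":0,"az":0,"gripper":-1},{"dx":0.01,"dy":0,"dz":0,"ax":0,"ay":0,"az":0,"gripper":-1}]}}

```text
time: 3.45
eef_pos: [0.4397, 0.1673, 0.2177]
tcp_rot: [0.004, 1.0, -0.001, -0.004]
contact_force: [-12.2, -2.0, 4.9]
opening: 0.001
finger_force: 5.5
```

{"method": "jog_arm", "body": {"increments": [{"dx":0.01,"dy":0,"dz":0,"ax":0,"ay":0,"az":0,"gripper":-1},{"dx":0.01,"dy":0,"dz":0,"ax":0,"ay":0,"az":0,"gripper":-1}]}}

```text
time: 3.65
eef_pos: [0.4399, 0.1673, 0.2177]
tcp_rot: [0.004, 1.0, -0.001, -0.005]
contact_force: [-14.2, -2.4, 7.6]
opening: -0.0
finger_force: 7.2
```

Contact is at TCP x≈0.4393, so the nut axis is at x≈0.4725, which agrees with the vision estimate. Stiffness is about 4.5 N/mm. I'll write a helper that works out orbit rows from the tracked command pose.

```bash
cat > orb.py <<'E'
import numpy as np,json,sys
# usage: cx cy x y z h0 | list of (phi,r,z); prints rows as shares, relative to commanded pose
def rows(cmd,c,path):
    x,y,z,h=cmd;out=[]
    for p,r,zz in path:
        a=np.radians(p);px,py=c[0]+r*np.cos(a),c[1]+r*np.sin(a)
        out.append({"dx":round((px-x)/.12,3),"dy":round((py-y)/.12,3),"dz":round((zz-z)/.12,3),"ax":0,"ay":0,"az":round((p-h)/90,3),"gripper":-1})
    o=out[-1];n=(round(x+.12*o["dx"],5),round(y+.12*o["dy"],5),round(z+.12*o["dz"],5),round(h+90*o["az"],3))
    print(json.dumps(out));print("->",n);return n
E
python3 - <<'E'
from orb import *
rows((.4428,.1678,.2164,179.5),(.4725,.171),[(180+7.5*k,.0305,.2164) for k in range(1,11)])
E
```

```text
[{"dx": -0.004, "dy": -0.007, "dz": 0.0, "ax": 0, "ay": 0, "az": 0.089, "gripper": -1}, {"dx": 0.002, "dy": -0.039, "dz": 0.0, "ax": 0, "ay": 0, "az": 0.172, "gripper": -1}, {"dx": 0.013, "dy": -0.071, "dz": 0.0, "ax": 0, "ay": 0, "az": 0.256, "gripper": -1}, {"dx": 0.027, "dy": -0.1, "dz": 0.0, "ax": 0, "ay": 0, "az": 0.339, "gripper": -1}, {"dx": 0.046, "dy": -0.128, "dz": 0.0, "ax": 0, "ay": 0, "az": 0.422, "gripper": -1}, {"dx": 0.068, "dy": -0.153, "dz": 0.0, "ax": 0, "ay": 0, "az": 0.506, "gripper": -1}, {"dx": 0.093, "dy": -0.175, "dz": 0.0, "ax": 0, "ay": 0, "az": 0.589, "gripper": -1}, {"dx": 0.12, "dy": -0.193, "dz": 0.0, "ax": 0, "ay": 0, "az": 0.672, "gripper": -1}, {"dx": 0.15, "dy": -0.208, "dz": 0.0, "ax": 0, "ay": 0, "az": 0.756, "gripper": -1}, {"dx": 0.182, "dy": -0.219, "dz": 0.0, "ax": 0, "ay": 0, "az": 0.839, "gripper": -1}]
-> (np.float64(0.46464), np.float64(0.14152), 0.2164, 255.01)
```

{"method": "jog_arm", "body": {"increments": [{"dx":-0.004,"dy":-0.007,"dz":0,"ax":0,"ay":0,"az":0.09,"gripper":-1},{"dx":0.002,"dy":-0.04,"dz":0,"ax":0,"ay":0,"az":0.17,"gripper":-1},{"dx":0.013,"dy":-0.07,"dz":0,"ax":0,"ay":0,"az":0.255,"gripper":-1},{"dx":0.027,"dy":-0.1,"dz":0,"ax":0,"ay":0,"az":0.34,"gripper":-1}]}}

```text
time: 4.05
eef_pos: [0.4443, 0.155, 0.2176]
tcp_rot: [-0.263, 0.965, -0.0, -0.003]
contact_force: [-8.6, -2.4, 3.7]
opening: -0.002
finger_force: 4.8
```

{"method": "jog_arm", "body": {"increments": [{"dx":0.019,"dy":-0.028,"dz":0,"ax":0,"ay":0,"az":0.08,"gripper":-1},{"dx":0.041,"dy":-0.053,"dz":0,"ax":0,"ay":0,"az":0.165,"gripper":-1},{"dx":0.066,"dy":-0.075,"dz":0,"ax":0,"ay":0,"az":0.25,"gripper":-1},{"dx":0.093,"dy":-0.093,"dz":0,"ax":0,"ay":0,"az":0.33,"gripper":-1},{"dx":0.123,"dy":-0.108,"dz":0,"ax":0,"ay":0,"az":0.415,"gripper":-1},{"dx":0.155,"dy":-0.119,"dz":0,"ax":0,"ay":0,"az":0.5,"gripper":-1}]}}

```text
time: 4.65
eef_pos: [0.4653, 0.1399, 0.2182]
tcp_rot: [-0.612, 0.791, -0.002, -0.001]
contact_force: [-3.0, -4.5, 1.7]
opening: -0.003
finger_force: 2.4
```

Run:
```python
from h import *
st=get_state();print(st["qpos"].round(3),st["eef_pos"],st["contact_force"])
t=imaging.read_camera("top");s=imaging.read_camera("scene")
a=cv2.resize(t["frame"][225:265,275:325],(400,320),interpolation=cv2.INTER_CUBIC)
b=cv2.resize(s["frame"][175:225,300:362],(400,320),interpolation=cv2.INTER_CUBIC)
cv2.imwrite("pics/c.png",np.hstack([a,b]))
```

```text
[ 0.085 -0.103  2.067 -0.004  1.177 -2.801] [0.46530897 0.13989632 0.21818617] [-2.99171671 -4.46631018  1.74262271]
```

View pics/c.png

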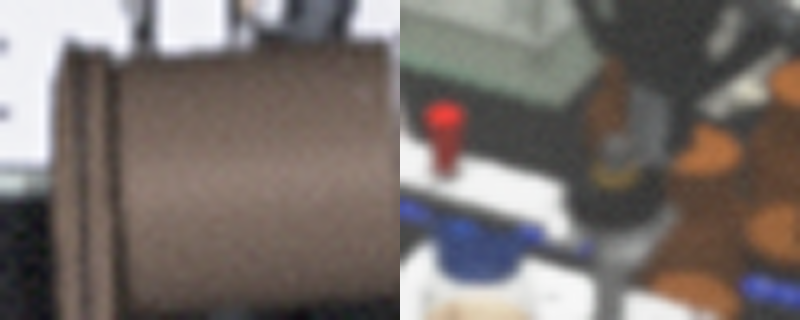

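The scene crop shows the finger on the rim at (640,130), but the mark can't be resolved and the arm hides the nut from the top camera. I'll lift over the nut so the wrist camera sees its top.

{"method": "jog_arm", "body": {"increments": [{"dx":-0.02,"dy":-0.08,"dz":0,"ax":0,"ay":0,"az":0,"gripper":-1},{"dx":-0.02,"dy":-0.08,"dz":0.4,"ax":0,"ay":0,"az":0,"gripper":-1},{"dx":-0.02,"dy":-0.08,"dz":0.5,"ax":0,"ay":0,"az":0,"gripper":-1},{"dx":0.1,"dy":0.3,"dz":0.5,"ax":0,"ay":0,"az":-0.08,"gripper":-1},{"dx":0.2,"dy":0.72,"dz":0.5,"ax":0,"ay":0,"az":-0.16,"gripper":-1},{"dx":0.2,"dy":0.72,"dz":0.5,"ax":0,"ay":0,"az":-0.16,"gripper":-1}]}}

```text
time: 5.35
eef_pos: [0.4901, 0.2315, 0.278]
tcp_rot: [-0.506, 0.863, 0.0, 0.003]
contact_force: [0.3, -1.0, -0.2]
opening: -0.001
finger_force: 0.0
```

```bash
cat > mark.py <<'E'
import sys
from h import *
from scipy.spatial.transform import Rotation as Ro
zt=float(sys.argv[1]);st=get_state();w=imaging.read_camera("wrist")
T=np.eye(4);T[:3,:3]=Ro.from_quat(st["tcp_rot"]).as_matrix();T[:3,3]=st["eef_pos"];T=T@w["mount"]
K=w["camera_matrix"];Ti=np.linalg.inv(T);N=300
# rectified map of the nut-top plane: world x up, y left, 0.3 mm/px
i,j=np.indices((N,N));X=.4725+(N/2-i)*.0003;Y=.171+(N/2-j)*.0003
q=np.stack([X,Y,np.full_like(X,zt)],-1)@Ti[:3,:3].T+Ti[:3,3]
u=K[0,0]*q[...,0]/-q[...,2]+K[0,2];v=K[1,1]*q[...,1]/q[...,2]+K[1,2]
print(st["eef_pos"],st["tcp_rot"],"nut px",u[150,150],v[150,150])
im=cv2.remap(w["frame"],u.astype(np.float32),v.astype(np.float32),cv2.INTER_LINEAR)
cv2.imwrite("pics/%s.png"%sys.argv[2],cv2.resize(im,(500,500)))
cv2.imwrite("pics/%s_raw.png"%sys.argv[2],w["frame"])
E
python3 mark.py .202 m1
```

```text
[0.49010529 0.23152388 0.27802016] [-5.05915265e-01  8.62579420e-01  3.97451573e-04  2.51615809e-03] nut px 299.9011616052524 131.056610628888
```

View pics/m1.png

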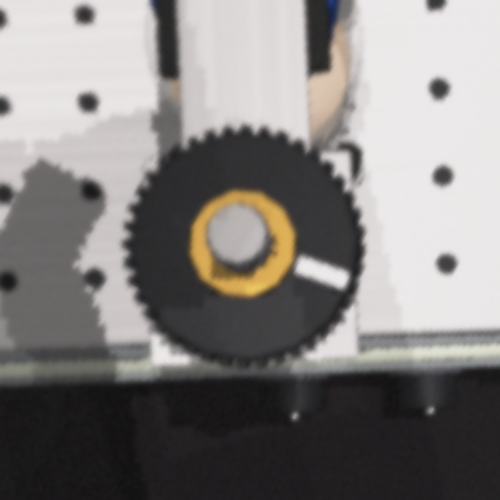

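The rectified wrist view shows the white mark at (322,272) with the nut centre at (245,247). That is about 252°, so the nut has turned about 70° loose with almost no slip, and its axis is at (0.473, 0.172). I'll unwind above the nut to heading -57° and come down beside the rim.

{"method": "jog_arm", "body": {"increments": [{"dx":0.1,"dy":-0.8,"dz":0,"ax":0,"ay":0,"az":-0.09,"gripper":-1},{"dx":0.1,"dy":-0.8,"dz":0,"ax":0,"ay":0,"az":-0.18,"gripper":-1},{"dx":0.1,"dy":-0.8,"dz":0,"ax":0,"ay":0,"az":-0.27,"gripper":-1},{"dx":0.1,"dy":-0.8,"dz":0,"ax":0,"ay":0,"az":-0.36,"gripper":-1},{"dx":0.1,"dy":-0.8,"dz":0,"ax":0,"ay":0,"az":-0.45,"gripper":-1},{"dx":0.1,"dy":-0.8,"dz":0,"ax":0,"ay":0,"az":-0.54,"gripper":-1},{"dx":0.1,"dy":-0.8,"dz":0,"ax":0,"ay":0,"az":-0.63,"gripper":-1},{"dx":0.1,"dy":-0.8,"dz":0,"ax":0,"ay":0,"az":-0.72,"gripper":-1},{"dx":0.1,"dy":-0.8,"dz":0,"ax":0,"ay":0,"az":-0.83,"gripper":-1},{"dx":0.1,"dy":-0.8,"dz":0,"ax":0,"ay":0,"az":-0.83,"gripper":-1}]}}

```text
time: 6.4
eef_pos: [0.501, 0.1308, 0.2773]
tcp_rot: [0.123, 0.992, 0.0, 0.001]
contact_force: [-0.2, -0.7, -0.1]
opening: 0.002
finger_force: 0.0
```

{"method": "jog_arm", "body": {"increments": [{"dx":0,"dy":0,"dz":0,"ax":0,"ay":0,"az":-0.09,"gripper":-1},{"dx":0,"dy":0,"dz":0,"ax":0,"ay":0,"az":-0.18,"gripper":-1},{"dx":0,"dy":0,"dz":0,"ax":0,"ay":0,"az":-0.27,"gripper":-1},{"dx":0,"dy":0,"dz":0,"ax":0,"ay":0,"az":-0.36,"gripper":-1},{"dx":0,"dy":0,"dz":0,"ax":0,"ay":0,"az":-0.45,"gripper":-1},{"dx":0,"dy":0,"dz":0,"ax":0,"ay":0,"az":-0.54,"gripper":-1},{"dx":0,"dy":0,"dz":0,"ax":0,"ay":0,"az":-0.63,"gripper":-1},{"dx":0,"dy":0,"dz":0,"ax":0,"ay":0,"az":-0.72,"gripper":-1},{"dx":0,"dy":0,"dz":0,"ax":0,"ay":0,"az":-0.83,"gripper":-1},{"dx":0,"dy":0,"dz":0,"ax":0,"ay":0,"az":-0.83,"gripper":-1}]}}

```text
time: 7.4
eef_pos: [0.5009, 0.1311, 0.2771]
tcp_rot: [0.699, 0.715, 0.0, 0.0]
contact_force: [0.6, 0.2, 0.4]
opening: 0.002
finger_force: 0.0
```

{"method": "jog_arm", "body": {"increments": [{"dx":0,"dy":0,"dz":0,"ax":0,"ay":0,"az":-0.09,"gripper":-1},{"dx":0,"dy":0,"dz":0,"ax":0,"ay":0,"az":-0.18,"gripper":-1},{"dx":0,"dy":0,"dz":0,"ax":0,"ay":0,"az":-0.27,"gripper":-1},{"dx":0,"dy":0,"dz":0,"ax":0,"ay":0,"az":-0.36,"gripper":-1},{"dx":0,"dy":0,"dz":0,"ax":0,"ay":0,"az":-0.45,"gripper":-1},{"dx":0,"dy":0,"dz":0,"ax":0,"ay":0,"az":-0.54,"gripper":-1},{"dx":0,"dy":0,"dz":0,"ax":0,"ay":0,"az":-0.63,"gripper":-1},{"dx":0,"dy":0,"dz":0,"ax":0,"ay":0,"az":-0.72,"gripper":-1},{"dx":0,"dy":0,"dz":0,"ax":0,"ay":0,"az":-0.83,"gripper":-1},{"dx":0,"dy":0,"dz":0,"ax":0,"ay":0,"az":-0.83,"gripper":-1}]}}

```text
time: 8.4
eef_pos: [0.5009, 0.1313, 0.2769]
tcp_rot: [0.989, 0.146, 0.0, 0.0]
contact_force: [-0.1, 0.1, 0.7]
opening: -0.004
finger_force: 0.0
```

{"method": "jog_arm", "body": {"increments": [{"dx":0,"dy":0,"dz":0,"ax":0,"ay":0,"az":-0.09,"gripper":-1},{"dx":0,"dy":0,"dz":0,"ax":0,"ay":0,"az":-0.18,"gripper":-1},{"dx":0,"dy":0,"dz":0,"ax":0,"ay":0,"az":-0.27,"gripper":-1},{"dx":0,"dy":0,"dz":0,"ax":0,"ay":0,"az":-0.36,"gripper":-1},{"dx":0,"dy":0,"dz":0,"ax":0,"ay":0,"az":-0.45,"gripper":-1},{"dx":0,"dy":0,"dz":0,"ax":0,"ay":0,"az":-0.54,"gripper":-1},{"dx":0,"dy":0,"dz":0,"ax":0,"ay":0,"az":-0.63,"gripper":-1},{"dx":0,"dy":0,"dz":-0.2,"ax":0,"ay":0,"az":-0.72,"gripper":-1},{"dx":0,"dy":0,"dz":-0.5,"ax":0,"ay":0,"az":-0.82,"gripper":-1},{"dx":0,"dy":0,"dz":-0.5,"ax":0,"ay":0,"az":-0.82,"gripper":-1}]}}

```text
time: 9.4
eef_pos: [0.4977, 0.1312, 0.2117]
tcp_rot: [0.879, -0.477, -0.004, 0.003]
contact_force: [-1.2, -0.6, -0.5]
opening: -0.003
finger_force: 0.0
```

Run:
```python
from orb import *
from h import get_state
st=get_state();print(st["eef_pos"],st["qpos"].round(3),st["contact_force"])
n=(.50064,.13192,.2164,-57.2);c=(.473,.172);z=.2164
n=rows(n,c,[(-57,.04,z),(-57,.036,z),(-57,.033,z),(-57,.0305,z),(-57,.0305,z)])
for k in range(4): n=rows(n,c,[(-57+7.775*(10*k+i),.0305,z) for i in range(1,11)])
```

```text
[0.49766764 0.1312256  0.2117164 ] [ 0.061 -0.022  2.003 -0.     1.171  2.625] [-1.17200713 -0.59594534 -0.47822765]
[{"dx": -0.049, "dy": 0.054, "dz": 0.0, "ax": 0, "ay": 0, "az": 0.002, "gripper": -1}, {"dx": -0.067, "dy": 0.082, "dz": 0.0, "ax": 0, "ay": 0, "az": 0.002, "gripper": -1}, {"dx": -0.081, "dy": 0.103, "dz": 0.0, "ax": 0, "ay": 0, "az": 0.002, "gripper": -1}, {"dx": -0.092, "dy": 0.121, "dz": 0.0, "ax": 0, "ay": 0, "az": 0.002, "gripper": -1}, {"dx": -0.092, "dy": 0.121, "dz": 0.0, "ax": 0, "ay": 0, "az": 0.002, "gripper": -1}]
-> (np.float64(0.4896), np.float64(0.14644), 0.2164, -57.02)
[{"dx": 0.028, "dy": 0.021, "dz": 0.0, "ax": 0, "ay": 0, "az": 0.087, "gripper": -1}, {"dx": 0.052, "dy": 0.045, "dz": 0.0, "ax": 0, "ay": 0, "az": 0.173, "gripper": -1}, {"dx": 0.073, "dy": 0.072, "dz": 0.0, "ax": 0, "ay": 0, "az": 0.259, "gripper": -1}, {"dx": 0.09, "dy": 0.102, "dz": 0.0, "ax": 0, "ay": 0, "az": 0.346, "gripper": -1}, {"dx": 0.103, "dy": 0.134, "dz": 0.0, "ax": 0, "ay": 0, "az": 0.432, "gripper": -1}, {"dx": 0.112, "dy": 0.167, "dz": 0.0, "ax": 0, "ay": 0, "az": 0.51
[... 2484 characters left out ...]
 "ay": 0, "az": 0.259, "gripper": -1}, {"dx": 0.028, "dy": -0.134, "dz": 0.0, "ax": 0, "ay": 0, "az": 0.345, "gripper": -1}, {"dx": 0.046, "dy": -0.163, "dz": 0.0, "ax": 0, "ay": 0, "az": 0.432, "gripper": -1}, {"dx": 0.067, "dy": -0.19, "dz": 0.0, "ax": 0, "ay": 0, "az": 0.518, "gripper": -1}, {"dx": 0.093, "dy": -0.214, "dz": 0.0, "ax": 0, "ay": 0, "az": 0.605, "gripper": -1}, {"dx": 0.121, "dy": -0.234, "dz": 0.0, "ax": 0, "ay": 0, "az": 0.691, "gripper": -1}, {"dx": 0.151, "dy": -0.25, "dz": 0.0, "ax": 0, "ay": 0, "az": 0.777, "gripper": -1}, {"dx": 0.184, "dy": -0.261, "dz": 0.0, "ax": 0, "ay": 0, "az": 0.864, "gripper": -1}]
-> (np.float64(0.46464), np.float64(0.14272), 0.2164, 254.02)
```

{"method": "jog_arm", "body": {"increments": [{"dx":-0.049,"dy":0.054,"dz":0,"ax":0,"ay":0,"az":0,"gripper":-1},{"dx":-0.067,"dy":0.082,"dz":0,"ax":0,"ay":0,"az":0,"gripper":-1},{"dx":-0.081,"dy":0.103,"dz":0,"ax":0,"ay":0,"az":0,"gripper":-1},{"dx":-0.092,"dy":0.121,"dz":0,"ax":0,"ay":0,"az":0,"gripper":-1},{"dx":-0.092,"dy":0.121,"dz":0,"ax":0,"ay":0,"az":0.002,"gripper":-1}]}}

```text
time: 9.9
eef_pos: [0.4913, 0.1456, 0.2187]
tcp_rot: [0.879, -0.476, 0.003, -0.0]
contact_force: [1.8, -3.4, 2.2]
opening: -0.007
finger_force: 2.3
```

{"method": "jog_arm", "body": {"increments": [{"dx":0.028,"dy":0.021,"dz":0,"ax":0,"ay":0,"az":0.087,"gripper":-1},{"dx":0.052,"dy":0.045,"dz":0,"ax":0,"ay":0,"az":0.173,"gripper":-1},{"dx":0.073,"dy":0.072,"dz":0,"ax":0,"ay":0,"az":0.259,"gripper":-1},{"dx":0.09,"dy":0.102,"dz":0,"ax":0,"ay":0,"az":0.346,"gripper":-1}]}}

```text
time: 10.3
eef_pos: [0.5017, 0.1581, 0.2181]
tcp_rot: [0.975, -0.221, 0.002, 0.0]
contact_force: [2.0, -3.2, 1.0]
opening: 0.002
finger_force: 1.1
```

Run:
```python
from orb import *
n=(.5004,.15868,.2164,-25.9);c=(.4722,.1715);z=.2164
for a,k in((0,10),(10,10),(20,10),(30,6)): n=rows(n,c,[(-25.9+7.775*(a+i),.0298,z) for i in range(1,k+1)])
```

```text
[{"dx": 0.001, "dy": 0.03, "dz": 0.0, "ax": 0, "ay": 0, "az": 0.086, "gripper": -1}, {"dx": 0.009, "dy": 0.062, "dz": 0.0, "ax": 0, "ay": 0, "az": 0.173, "gripper": -1}, {"dx": 0.013, "dy": 0.096, "dz": 0.0, "ax": 0, "ay": 0, "az": 0.259, "gripper": -1}, {"dx": 0.012, "dy": 0.129, "dz": 0.0, "ax": 0, "ay": 0, "az": 0.346, "gripper": -1}, {"dx": 0.007, "dy": 0.163, "dz": 0.0, "ax": 0, "ay": 0, "az": 0.432, "gripper": -1}, {"dx": -0.003, "dy": 0.195, "dz": 0.0, "ax": 0, "ay": 0, "az": 0.518, "gripper": -1}, {"dx": -0.017, "dy": 0.225, "dz": 0.0, "ax": 0, "ay": 0, "az": 0.605, "gripper": -1}, {"dx": -0.035, "dy": 0.254, "dz": 0.0, "ax": 0, "ay": 0, "az": 0.691, "gripper": -1}, {"dx": -0.057, "dy": 0.28, "dz": 0.0, "ax": 0, "ay": 0, "az": 0.778, "gripper": -1}, {"dx": -0.082, "dy": 0.302, "dz": 0.0, "ax": 0, "ay": 0, "az": 0.864, "gripper": -1}]
-> (np.float64(0.49056), np.float64(0.19492), 0.2164, 51.86)
[{"dx": -0.027, "dy": 0.019, "dz": 0.0, "ax": 0, "ay": 0, "az": 0.086, "gripper": -1}, {"dx": -0.058, "dy": 0.034, "dz": 0.0, "ax": 0, "ay": 0, "az": 0.173, "gripper": -1}, {"dx": -0.08
[... 1545 characters left out ...]
5, "dz": 0.0, "ax": 0, "ay": 0, "az": 0.864, "gripper": -1}]
-> (np.float64(0.44568), np.float64(0.15784), 0.2164, 207.38)
[{"dx": 0.018, "dy": -0.029, "dz": 0.0, "ax": 0, "ay": 0, "az": 0.086, "gripper": -1}, {"dx": 0.039, "dy": -0.055, "dz": 0.0, "ax": 0, "ay": 0, "az": 0.172, "gripper": -1}, {"dx": 0.064, "dy": -0.078, "dz": 0.0, "ax": 0, "ay": 0, "az": 0.259, "gripper": -1}, {"dx": 0.091, "dy": -0.098, "dz": 0.0, "ax": 0, "ay": 0, "az": 0.345, "gripper": -1}, {"dx": 0.121, "dy": -0.113, "dz": 0.0, "ax": 0, "ay": 0, "az": 0.432, "gripper": -1}, {"dx": 0.153, "dy": -0.125, "dz": 0.0, "ax": 0, "ay": 0, "az": 0.518, "gripper": -1}]
-> (np.float64(0.46404), np.float64(0.14284), 0.2164, 254.0)
```

{"method": "jog_arm", "body": {"increments": [{"dx":0.001,"dy":0.03,"dz":0,"ax":0,"ay":0,"az":0.086,"gripper":-1},{"dx":0.009,"dy":0.062,"dz":0,"ax":0,"ay":0,"az":0.173,"gripper":-1},{"dx":0.013,"dy":0.096,"dz":0,"ax":0,"ay":0,"az":0.259,"gripper":-1},{"dx":0.012,"dy":0.129,"dz":0,"ax":0,"ay":0,"az":0.346,"gripper":-1},{"dx":0.007,"dy":0.163,"dz":0,"ax":0,"ay":0,"az":0.432,"gripper":-1},{"dx":-0.003,"dy":0.195,"dz":0,"ax":0,"ay":0,"az":0.518,"gripper":-1},{"dx":-0.017,"dy":0.225,"dz":0,"ax":0,"ay":0,"az":0.605,"gripper":-1},{"dx":-0.035,"dy":0.254,"dz":0,"ax":0,"ay":0,"az":0.691,"gripper":-1},{"dx":-0.057,"dy":0.28,"dz":0,"ax":0,"ay":0,"az":0.778,"gripper":-1},{"dx":-0.082,"dy":0.302,"dz":0,"ax":0,"ay":0,"az":0.864,"gripper":-1}]}}

```text
time: 11.3
eef_pos: [0.4932, 0.1964, 0.2189]
tcp_rot: [0.898, 0.44, 0.005, -0.0]
contact_force: [4.8, 4.7, 0.0]
opening: -0.0
finger_force: 3.3
```

{"method": "jog_arm", "body": {"increments": [{"dx":-0.027,"dy":0.019,"dz":0,"ax":0,"ay":0,"az":0.086,"gripper":-1},{"dx":-0.058,"dy":0.034,"dz":0,"ax":0,"ay":0,"az":0.173,"gripper":-1},{"dx":-0.089,"dy":0.045,"dz":0,"ax":0,"ay":0,"az":0.259,"gripper":-1},{"dx":-0.123,"dy":0.051,"dz":0,"ax":0,"ay":0,"az":0.345,"gripper":-1},{"dx":-0.156,"dy":0.053,"dz":0,"ax":0,"ay":0,"az":0.432,"gripper":-1},{"dx":-0.19,"dy":0.05,"dz":0,"ax":0,"ay":0,"az":0.518,"gripper":-1},{"dx":-0.223,"dy":0.043,"dz":0,"ax":0,"ay":0,"az":0.605,"gripper":-1},{"dx":-0.254,"dy":0.032,"dz":0,"ax":0,"ay":0,"az":0.691,"gripper":-1},{"dx":-0.284,"dy":0.016,"dz":0,"ax":0,"ay":0,"az":0.777,"gripper":-1},{"dx":-0.311,"dy":-0.004,"dz":0,"ax":0,"ay":0,"az":0.864,"gripper":-1}]}}

```text
time: 12.3
eef_pos: [0.4526, 0.1979, 0.2191]
tcp_rot: [0.423, 0.906, 0.004, -0.002]
contact_force: [-5.2, 10.4, 6.2]
opening: 0.005
finger_force: 5.5
```

{"method": "jog_arm", "body": {"increments": [{"dx":-0.025,"dy":-0.023,"dz":0,"ax":0,"ay":0,"az":0.086,"gripper":-1},{"dx":-0.046,"dy":-0.049,"dz":0,"ax":0,"ay":0,"az":0.173,"gripper":-1},{"dx":-0.063,"dy":-0.078,"dz":0,"ax":0,"ay":0,"az":0.259,"gripper":-1},{"dx":-0.076,"dy":-0.109,"dz":0,"ax":0,"ay":0,"az":0.345,"gripper":-1},{"dx":-0.085,"dy":-0.142,"dz":0,"ax":0,"ay":0,"az":0.432,"gripper":-1},{"dx":-0.09,"dy":-0.175,"dz":0,"ax":0,"ay":0,"az":0.518,"gripper":-1},{"dx":-0.09,"dy":-0.209,"dz":0,"ax":0,"ay":0,"az":0.605,"gripper":-1},{"dx":-0.085,"dy":-0.242,"dz":0,"ax":0,"ay":0,"az":0.691,"gripper":-1},{"dx":-0.076,"dy":-0.274,"dz":0,"ax":0,"ay":0,"az":0.777,"gripper":-1},{"dx":-0.063,"dy":-0.305,"dz":0,"ax":0,"ay":0,"az":0.864,"gripper":-1}]}}

```text
time: 13.3
eef_pos: [0.4429, 0.1575, 0.2179]
tcp_rot: [-0.241, 0.971, 0.0, -0.005]
contact_force: [-11.4, -3.9, 9.3]
opening: 0.0
finger_force: 5.9
```

{"method": "jog_arm", "body": {"increments": [{"dx":0.018,"dy":-0.029,"dz":0,"ax":0,"ay":0,"az":0.086,"gripper":-1},{"dx":0.039,"dy":-0.055,"dz":0,"ax":0,"ay":0,"az":0.172,"gripper":-1},{"dx":0.064,"dy":-0.078,"dz":0,"ax":0,"ay":0,"az":0.259,"gripper":-1},{"dx":0.091,"dy":-0.098,"dz":0,"ax":0,"ay":0,"az":0.345,"gripper":-1},{"dx":0.121,"dy":-0.113,"dz":0,"ax":0,"ay":0,"az":0.432,"gripper":-1},{"dx":0.153,"dy":-0.125,"dz":0,"ax":0,"ay":0,"az":0.518,"gripper":-1}]}}

```text
time: 13.9
eef_pos: [0.4637, 0.1405, 0.2184]
tcp_rot: [-0.605, 0.796, -0.002, -0.003]
contact_force: [-3.8, -8.6, 6.2]
opening: 0.004
finger_force: 4.7
```

{"method": "jog_arm", "body": {"increments": [{"dx":-0.02,"dy":-0.08,"dz":0,"ax":0,"ay":0,"az":0,"gripper":-1},{"dx":-0.02,"dy":-0.08,"dz":0.4,"ax":0,"ay":0,"az":0,"gripper":-1},{"dx":-0.02,"dy":-0.08,"dz":0.5,"ax":0,"ay":0,"az":0,"gripper":-1},{"dx":0.1,"dy":0.3,"dz":0.5,"ax":0,"ay":0,"az":-0.08,"gripper":-1},{"dx":0.2,"dy":0.72,"dz":0.5,"ax":0,"ay":0,"az":-0.16,"gripper":-1},{"dx":0.2,"dy":0.72,"dz":0.5,"ax":0,"ay":0,"az":-0.16,"gripper":-1}]}}

```text
time: 14.5
eef_pos: [0.4886, 0.2331, 0.277]
tcp_rot: [-0.497, 0.868, 0.001, 0.001]
contact_force: [-0.5, 0.7, -0.6]
opening: 0.0
finger_force: 0.0
```

```bash
python3 mark.py .204 m2
```

```text
[0.48860041 0.23306491 0.27701475] [-0.4973293   0.86756027  0.00112208  0.00122336] nut px 293.76006911274686 131.25366925757453
```

View pics/m2.png

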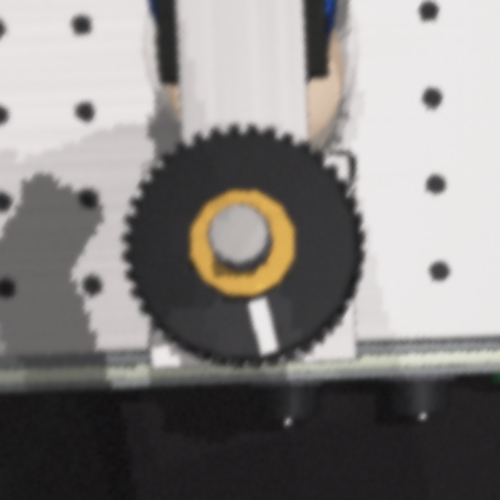

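The mark is at (260,325) with the centre at (244,245), about 191°. The stroke gave +299°, so the nut is now at about 369°. I'll do one more identical stroke, 3 mm higher, to reach about 668° (11.7 rad).

{"method": "jog_arm", "body": {"increments": [{"dx":0.1,"dy":-0.826,"dz":0,"ax":0,"ay":0,"az":-0.09,"gripper":-1},{"dx":0.1,"dy":-0.826,"dz":0,"ax":0,"ay":0,"az":-0.18,"gripper":-1},{"dx":0.1,"dy":-0.826,"dz":0,"ax":0,"ay":0,"az":-0.27,"gripper":-1},{"dx":0.1,"dy":-0.826,"dz":0,"ax":0,"ay":0,"az":-0.36,"gripper":-1},{"dx":0.1,"dy":-0.826,"dz":0,"ax":0,"ay":0,"az":-0.45,"gripper":-1},{"dx":0.1,"dy":-0.826,"dz":0,"ax":0,"ay":0,"az":-0.54,"gripper":-1},{"dx":0.1,"dy":-0.826,"dz":0,"ax":0,"ay":0,"az":-0.63,"gripper":-1},{"dx":0.1,"dy":-0.826,"dz":0,"ax":0,"ay":0,"az":-0.72,"gripper":-1},{"dx":0.1,"dy":-0.826,"dz":0,"ax":0,"ay":0,"az":-0.82,"gripper":-1},{"dx":0.1,"dy":-0.826,"dz":0,"ax":0,"ay":0,"az":-0.82,"gripper":-1}]}}

```text
time: 15.55
eef_pos: [0.4999, 0.1292, 0.2767]
tcp_rot: [0.124, 0.992, 0.0, 0.0]
contact_force: [0.4, 0.8, 0.7]
opening: -0.006
finger_force: 0.0
```

{"method": "jog_arm", "body": {"increments": [{"dx":0,"dy":0,"dz":0,"ax":0,"ay":0,"az":-0.09,"gripper":-1},{"dx":0,"dy":0,"dz":0,"ax":0,"ay":0,"az":-0.18,"gripper":-1},{"dx":0,"dy":0,"dz":0,"ax":0,"ay":0,"az":-0.27,"gripper":-1},{"dx":0,"dy":0,"dz":0,"ax":0,"ay":0,"az":-0.36,"gripper":-1},{"dx":0,"dy":0,"dz":0,"ax":0,"ay":0,"az":-0.45,"gripper":-1},{"dx":0,"dy":0,"dz":0,"ax":0,"ay":0,"az":-0.54,"gripper":-1},{"dx":0,"dy":0,"dz":0,"ax":0,"ay":0,"az":-0.63,"gripper":-1},{"dx":0,"dy":0,"dz":0,"ax":0,"ay":0,"az":-0.72,"gripper":-1},{"dx":0,"dy":0,"dz":0,"ax":0,"ay":0,"az":-0.82,"gripper":-1},{"dx":0,"dy":0,"dz":0,"ax":0,"ay":0,"az":-0.82,"gripper":-1}]}}

```text
time: 16.55
eef_pos: [0.5, 0.1294, 0.2767]
tcp_rot: [0.694, 0.72, 0.0, -0.0]
contact_force: [-0.3, 0.4, -0.8]
opening: 0.001
finger_force: 0.0
```

{"method": "jog_arm", "body": {"increments": [{"dx":0,"dy":0,"dz":0,"ax":0,"ay":0,"az":-0.09,"gripper":-1},{"dx":0,"dy":0,"dz":0,"ax":0,"ay":0,"az":-0.18,"gripper":-1},{"dx":0,"dy":0,"dz":0,"ax":0,"ay":0,"az":-0.27,"gripper":-1},{"dx":0,"dy":0,"dz":0,"ax":0,"ay":0,"az":-0.36,"gripper":-1},{"dx":0,"dy":0,"dz":0,"ax":0,"ay":0,"az":-0.45,"gripper":-1},{"dx":0,"dy":0,"dz":0,"ax":0,"ay":0,"az":-0.54,"gripper":-1},{"dx":0,"dy":0,"dz":0,"ax":0,"ay":0,"az":-0.63,"gripper":-1},{"dx":0,"dy":0,"dz":0,"ax":0,"ay":0,"az":-0.72,"gripper":-1},{"dx":0,"dy":0,"dz":0,"ax":0,"ay":0,"az":-0.82,"gripper":-1},{"dx":0,"dy":0,"dz":0,"ax":0,"ay":0,"az":-0.82,"gripper":-1}]}}

```text
time: 17.55
eef_pos: [0.5001, 0.1296, 0.2767]
tcp_rot: [0.987, 0.16, 0.0, -0.0]
contact_force: [-0.3, -0.9, 1.1]
opening: -0.001
finger_force: 0.0
```

{"method": "jog_arm", "body": {"increments": [{"dx":0,"dy":0,"dz":0,"ax":0,"ay":0,"az":-0.09,"gripper":-1},{"dx":0,"dy":0,"dz":0,"ax":0,"ay":0,"az":-0.18,"gripper":-1},{"dx":0,"dy":0,"dz":0,"ax":0,"ay":0,"az":-0.27,"gripper":-1},{"dx":0,"dy":0,"dz":0,"ax":0,"ay":0,"az":-0.36,"gripper":-1},{"dx":0,"dy":0,"dz":0,"ax":0,"ay":0,"az":-0.45,"gripper":-1},{"dx":0,"dy":0,"dz":0,"ax":0,"ay":0,"az":-0.54,"gripper":-1},{"dx":0,"dy":0,"dz":0,"ax":0,"ay":0,"az":-0.63,"gripper":-1},{"dx":0,"dy":0,"dz":-0.2,"ax":0,"ay":0,"az":-0.72,"gripper":-1},{"dx":0,"dy":0,"dz":-0.4,"ax":0,"ay":0,"az":-0.8,"gripper":-1},{"dx":0,"dy":0,"dz":-0.475,"ax":0,"ay":0,"az":-0.835,"gripper":-1}]}}

```text
time: 18.55
eef_pos: [0.4988, 0.1296, 0.217]
tcp_rot: [0.88, -0.475, -0.002, 0.001]
contact_force: [-0.6, -0.3, -0.6]
opening: -0.001
finger_force: 0.0
```

Run:
```python
from orb import *
from h import get_state
st=get_state();print(st["eef_pos"],st["qpos"].round(3))
n=(.50004,.13012,.2194,-56.95);c=(.4716,.1715);z=.2194
n=rows(n,c,[(-57,r,z) for r in(.04,.036,.033,.0298)])
for a,k in((0,10),(10,10),(20,10),(30,10)): n=rows(n,c,[(-57+7.775*(a+i),.0298,z) for i in range(1,k+1)])
```

```text
[0.49876277 0.12959962 0.21702435] [ 0.057 -0.03   2.     0.     1.175  2.618]
[{"dx": -0.055, "dy": 0.065, "dz": 0.0, "ax": 0, "ay": 0, "az": -0.001, "gripper": -1}, {"dx": -0.074, "dy": 0.093, "dz": 0.0, "ax": 0, "ay": 0, "az": -0.001, "gripper": -1}, {"dx": -0.087, "dy": 0.114, "dz": 0.0, "ax": 0, "ay": 0, "az": -0.001, "gripper": -1}, {"dx": -0.102, "dy": 0.137, "dz": 0.0, "ax": 0, "ay": 0, "az": -0.001, "gripper": -1}]
-> (np.float64(0.4878), np.float64(0.14656), 0.2194, -57.04)
[{"dx": 0.027, "dy": 0.02, "dz": 0.0, "ax": 0, "ay": 0, "az": 0.087, "gripper": -1}, {"dx": 0.051, "dy": 0.043, "dz": 0.0, "ax": 0, "ay": 0, "az": 0.173, "gripper": -1}, {"dx": 0.072, "dy": 0.07, "dz": 0.0, "ax": 0, "ay": 0, "az": 0.26, "gripper": -1}, {"dx": 0.088, "dy": 0.099, "dz": 0.0, "ax": 0, "ay": 0, "az": 0.346, "gripper": -1}, {"dx": 0.101, "dy": 0.131, "dz": 0.0, "ax": 0, "ay": 0, "az": 0.432, "gripper": -1}, {"dx": 0.109, "dy": 0.163, "dz": 0.0, "ax": 0, "ay": 0, "az": 0.519, "gripper": -1}, {"dx": 0.113, "dy": 0.197, "dz": 0.0, "ax": 0, "ay": 0, "az": 0.605, "gripper": -1}, {"dx": 0.112, "dy"
[... 2366 characters left out ...]
, "ay": 0, "az": 0.259, "gripper": -1}, {"dx": 0.027, "dy": -0.13, "dz": 0.0, "ax": 0, "ay": 0, "az": 0.346, "gripper": -1}, {"dx": 0.045, "dy": -0.159, "dz": 0.0, "ax": 0, "ay": 0, "az": 0.432, "gripper": -1}, {"dx": 0.066, "dy": -0.185, "dz": 0.0, "ax": 0, "ay": 0, "az": 0.518, "gripper": -1}, {"dx": 0.091, "dy": -0.208, "dz": 0.0, "ax": 0, "ay": 0, "az": 0.605, "gripper": -1}, {"dx": 0.118, "dy": -0.228, "dz": 0.0, "ax": 0, "ay": 0, "az": 0.691, "gripper": -1}, {"dx": 0.148, "dy": -0.243, "dz": 0.0, "ax": 0, "ay": 0, "az": 0.778, "gripper": -1}, {"dx": 0.18, "dy": -0.255, "dz": 0.0, "ax": 0, "ay": 0, "az": 0.864, "gripper": -1}]
-> (np.float64(0.46344), np.float64(0.14284), 0.2194, 254.0)
```

{"method": "jog_arm", "body": {"increments": [{"dx":-0.055,"dy":0.065,"dz":0,"ax":0,"ay":0,"az":0,"gripper":-1},{"dx":-0.074,"dy":0.093,"dz":0,"ax":0,"ay":0,"az":0,"gripper":-1},{"dx":-0.087,"dy":0.114,"dz":0,"ax":0,"ay":0,"az":0,"gripper":-1},{"dx":-0.102,"dy":0.137,"dz":0,"ax":0,"ay":0,"az":0,"gripper":-1}]}}

```text
time: 18.95
eef_pos: [0.4895, 0.145, 0.2213]
tcp_rot: [0.88, -0.475, 0.004, 0.001]
contact_force: [4.6, -9.5, -0.9]
opening: -0.0
finger_force: 5.8
```

{"method": "jog_arm", "body": {"increments": [{"dx":0.027,"dy":0.02,"dz":0,"ax":0,"ay":0,"az":0.087,"gripper":-1},{"dx":0.051,"dy":0.043,"dz":0,"ax":0,"ay":0,"az":0.173,"gripper":-1},{"dx":0.072,"dy":0.07,"dz":0,"ax":0,"ay":0,"az":0.26,"gripper":-1},{"dx":0.088,"dy":0.099,"dz":0,"ax":0,"ay":0,"az":0.346,"gripper":-1},{"dx":0.101,"dy":0.131,"dz":0,"ax":0,"ay":0,"az":0.432,"gripper":-1},{"dx":0.109,"dy":0.163,"dz":0,"ax":0,"ay":0,"az":0.519,"gripper":-1},{"dx":0.113,"dy":0.197,"dz":0,"ax":0,"ay":0,"az":0.605,"gripper":-1},{"dx":0.112,"dy":0.23,"dz":0,"ax":0,"ay":0,"az":0.692,"gripper":-1},{"dx":0.107,"dy":0.264,"dz":0,"ax":0,"ay":0,"az":0.778,"gripper":-1},{"dx":0.097,"dy":0.296,"dz":0,"ax":0,"ay":0,"az":0.864,"gripper":-1}]}}

```text
time: 19.95
eef_pos: [0.5026, 0.1823, 0.2219]
tcp_rot: [0.983, 0.184, 0.005, 0.0]
contact_force: [6.1, 0.4, -1.6]
opening: -0.001
finger_force: 3.1
```

{"method": "jog_arm", "body": {"increments": [{"dx":-0.014,"dy":0.03,"dz":0,"ax":0,"ay":0,"az":0.087,"gripper":-1},{"dx":-0.032,"dy":0.059,"dz":0,"ax":0,"ay":0,"az":0.173,"gripper":-1},{"dx":-0.054,"dy":0.085,"dz":0,"ax":0,"ay":0,"az":0.26,"gripper":-1},{"dx":-0.079,"dy":0.107,"dz":0,"ax":0,"ay":0,"az":0.346,"gripper":-1},{"dx":-0.106,"dy":0.126,"dz":0,"ax":0,"ay":0,"az":0.432,"gripper":-1},{"dx":-0.137,"dy":0.141,"dz":0,"ax":0,"ay":0,"az":0.519,"gripper":-1},{"dx":-0.168,"dy":0.152,"dz":0,"ax":0,"ay":0,"az":0.605,"gripper":-1},{"dx":-0.202,"dy":0.158,"dz":0,"ax":0,"ay":0,"az":0.691,"gripper":-1},{"dx":-0.235,"dy":0.16,"dz":0,"ax":0,"ay":0,"az":0.778,"gripper":-1},{"dx":-0.269,"dy":0.157,"dz":0,"ax":0,"ay":0,"az":0.864,"gripper":-1}]}}

```text
time: 20.95
eef_pos: [0.4685, 0.204, 0.2223]
tcp_rot: [0.65, 0.76, 0.005, -0.001]
contact_force: [0.9, 8.9, 2.2]
opening: -0.002
finger_force: 4.5
```

{"method": "jog_arm", "body": {"increments": [{"dx":-0.033,"dy":-0.007,"dz":0,"ax":0,"ay":0,"az":0.087,"gripper":-1},{"dx":-0.064,"dy":-0.018,"dz":0,"ax":0,"ay":0,"az":0.173,"gripper":-1},{"dx":-0.094,"dy":-0.034,"dz":0,"ax":0,"ay":0,"az":0.259,"gripper":-1},{"dx":-0.121,"dy":-0.054,"dz":0,"ax":0,"ay":0,"az":0.346,"gripper":-1},{"dx":-0.146,"dy":-0.077,"dz":0,"ax":0,"ay":0,"az":0.432,"gripper":-1},{"dx":-0.167,"dy":-0.103,"dz":0,"ax":0,"ay":0,"az":0.519,"gripper":-1},{"dx":-0.184,"dy":-0.132,"dz":0,"ax":0,"ay":0,"az":0.605,"gripper":-1},{"dx":-0.197,"dy":-0.163,"dz":0,"ax":0,"ay":0,"az":0.691,"gripper":-1},{"dx":-0.206,"dy":-0.196,"dz":0,"ax":0,"ay":0,"az":0.778,"gripper":-1},{"dx":-0.211,"dy":-0.229,"dz":0,"ax":0,"ay":0,"az":0.864,"gripper":-1}]}}

```text
time: 21.95
eef_pos: [0.4396, 0.1748, 0.2216]
tcp_rot: [0.028, 1.0, 0.001, -0.003]
contact_force: [-10.6, 2.5, 7.9]
opening: 0.0
finger_force: 5.2
```

{"method": "jog_arm", "body": {"increments": [{"dx":0,"dy":-0.034,"dz":0,"ax":0,"ay":0,"az":0.086,"gripper":-1},{"dx":0.005,"dy":-0.067,"dz":0,"ax":0,"ay":0,"az":0.173,"gripper":-1},{"dx":0.014,"dy":-0.099,"dz":0,"ax":0,"ay":0,"az":0.259,"gripper":-1},{"dx":0.027,"dy":-0.13,"dz":0,"ax":0,"ay":0,"az":0.346,"gripper":-1},{"dx":0.045,"dy":-0.159,"dz":0,"ax":0,"ay":0,"az":0.432,"gripper":-1},{"dx":0.066,"dy":-0.185,"dz":0,"ax":0,"ay":0,"az":0.518,"gripper":-1},{"dx":0.091,"dy":-0.208,"dz":0,"ax":0,"ay":0,"az":0.605,"gripper":-1},{"dx":0.118,"dy":-0.228,"dz":0,"ax":0,"ay":0,"az":0.691,"gripper":-1},{"dx":0.148,"dy":-0.243,"dz":0,"ax":0,"ay":0,"az":0.778,"gripper":-1},{"dx":0.18,"dy":-0.255,"dz":0,"ax":0,"ay":0,"az":0.864,"gripper":-1}]}}

```text
time: 22.95
eef_pos: [0.4635, 0.1405, 0.2218]
tcp_rot: [-0.606, 0.795, -0.002, -0.002]
contact_force: [-4.2, -7.8, 6.5]
opening: -0.002
finger_force: 4.4
```

{"method": "jog_arm", "body": {"increments": [{"dx":-0.02,"dy":-0.08,"dz":0,"ax":0,"ay":0,"az":0,"gripper":-1},{"dx":-0.02,"dy":-0.08,"dz":0.4,"ax":0,"ay":0,"az":0,"gripper":-1},{"dx":-0.02,"dy":-0.08,"dz":0.5,"ax":0,"ay":0,"az":0,"gripper":-1},{"dx":0.1,"dy":0.3,"dz":0.5,"ax":0,"ay":0,"az":-0.08,"gripper":-1},{"dx":0.2,"dy":0.72,"dz":0.5,"ax":0,"ay":0,"az":-0.16,"gripper":-1},{"dx":0.2,"dy":0.72,"dz":0.5,"ax":0,"ay":0,"az":-0.16,"gripper":-1}]}}

```text
time: 23.55
eef_pos: [0.4881, 0.233, 0.2803]
tcp_rot: [-0.498, 0.867, 0.001, 0.002]
contact_force: [0.1, 0.5, -0.5]
opening: -0.002
finger_force: 0.0
```

```bash
python3 mark.py .207 m3
```

```text
[0.48813787 0.23301821 0.28026448] [-0.49806968  0.86713524  0.00086736  0.00152295] nut px 293.45116848876245 131.5918264899112
```

View pics/m3.png

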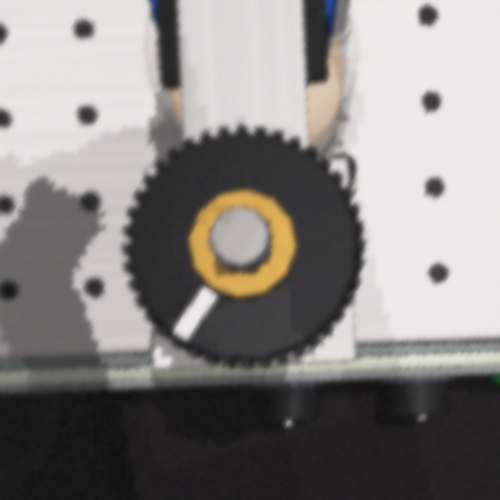

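The mark is at (194,312), about 143°, so the nut is at about 681° (11.9 rad, inside 11–15.7) with the bar still across. Next I push the post. First I check clearance to the carboy and work out the approach and the arc.

Run:
```python
from orb import *
import h
t=np.load("top.npy",allow_pickle=True).item();P=h.cloud(t)
m=(t["depth"]>0)&(P[...,2]>.22)&(P[...,1]>.02)&(P[...,1]<.36)&(P[...,0]<.9)&(P[...,0]>.56)
q=P[m];print("carboy min x",np.percentile(q[:,0],1),"zmax",q[:,2].max())
n=(.48744,.22924,.2794,239.6);pv=np.array([.5965,.1765])
def path(alphas,off,z):
    o=[]
    for a in alphas:
        A=np.radians(a);b=A-np.pi/2;o.append((*(pv+.045*np.r_[np.cos(A),np.sin(A)]+off*np.r_[np.cos(b),np.sin(b)]),z,a-90))
    return o
def r2(cmd,pp):
    x,y,z,hh=cmd
    for p in pp: print(json.dumps({"dx":round((p[0]-x)/.12,3),"dy":round((p[1]-y)/.12,3),"dz":round((p[2]-z)/.12,3),"ax":0,"ay":0,"az":round((p[3]-hh)/90,3),"gripper":-1}),end=", ")
    print("\n->",pp[-1])
    return pp[-1]
n=r2(n,path([182.4],.028,.2794));n=r2(n,path([182.4],.028,.2155));n=r2(n,path([182.4],.019,.2155))
n=r2(n,path(182.4+4.5*np.arange(1,11),.017,.2155));n=r2(n,path(227.4+4.5*np.arange(1,11),.017,.2155))
```

```text
carboy min x 0.6757518775218754 zmax 0.39637733613563386
{"dx": 0.524, "dy": -0.222, "dz": 0.0, "ax": 0, "ay": 0, "az": -1.636, "gripper": -1}, 
-> (np.float64(0.5503669543411338), np.float64(0.20259103482495405), 0.2794, 92.4)
{"dx": 0.0, "dy": 0.0, "dz": -0.532, "ax": 0, "ay": 0, "az": 0.0, "gripper": -1}, 
-> (np.float64(0.5503669543411338), np.float64(0.20259103482495405), 0.2155, 92.4)
{"dx": 0.003, "dy": -0.075, "dz": 0.0, "ax": 0, "ay": 0, "az": 0.0, "gripper": -1}, 
-> (np.float64(0.5507438352246966), np.float64(0.1935989293540643), 0.2155, 92.4)
{"dx": -0.008, "dy": -0.047, "dz": 0.0, "ax": 0, "ay": 0, "az": 0.05, "gripper": -1}, {"dx": -0.014, "dy": -0.078, "dz": 0.0, "ax": 0, "ay": 0, "az": 0.1, "gripper": -1}, {"dx": -0.018, "dy": -0.109, "dz": 0.0, "ax": 0, "ay": 0, "az": 0.15, "gripper": -1}, {"dx": -0.02, "dy": -0.14, "dz": 0.0, "ax": 0, "ay": 0, "az": 0.2, "gripper": -1}, {"dx": -0.018, "dy": -0.172, "dz": 0.0, "ax": 0, "ay": 0, "az": 0.25, "gripper": -1}, {"dx": -0.015, "dy": -0.203, "dz": 0.0, "ax": 0, "ay": 0, "az": 0.3, "gripper": -1}, {"dx": -0.009, "dy": -0.234,
[... 659 characters left out ...]
, {"dx": 0.073, "dy": -0.102, "dz": 0.0, "ax": 0, "ay": 0, "az": 0.2, "gripper": -1}, {"dx": 0.096, "dy": -0.123, "dz": 0.0, "ax": 0, "ay": 0, "az": 0.25, "gripper": -1}, {"dx": 0.121, "dy": -0.143, "dz": 0.0, "ax": 0, "ay": 0, "az": 0.3, "gripper": -1}, {"dx": 0.147, "dy": -0.161, "dz": 0.0, "ax": 0, "ay": 0, "az": 0.35, "gripper": -1}, {"dx": 0.174, "dy": -0.176, "dz": 0.0, "ax": 0, "ay": 0, "az": 0.4, "gripper": -1}, {"dx": 0.203, "dy": -0.189, "dz": 0.0, "ax": 0, "ay": 0, "az": 0.45, "gripper": -1}, {"dx": 0.232, "dy": -0.2, "dz": 0.0, "ax": 0, "ay": 0, "az": 0.5, "gripper": -1}, 
-> (np.float64(0.5813993163061334), np.float64(0.13082758653215498), 0.2155, np.float64(182.39999999999998))
```

{"method": "jog_arm", "body": {"increments": [{"dx":0.52,"dy":-0.22,"dz":0,"ax":0,"ay":0,"az":-0.09,"gripper":-1},{"dx":0.52,"dy":-0.22,"dz":0,"ax":0,"ay":0,"az":-0.18,"gripper":-1},{"dx":0.52,"dy":-0.22,"dz":0,"ax":0,"ay":0,"az":-0.27,"gripper":-1},{"dx":0.52,"dy":-0.22,"dz":0,"ax":0,"ay":0,"az":-0.36,"gripper":-1},{"dx":0.52,"dy":-0.22,"dz":0,"ax":0,"ay":0,"az":-0.45,"gripper":-1},{"dx":0.52,"dy":-0.22,"dz":0,"ax":0,"ay":0,"az":-0.54,"gripper":-1},{"dx":0.52,"dy":-0.22,"dz":0,"ax":0,"ay":0,"az":-0.63,"gripper":-1},{"dx":0.52,"dy":-0.22,"dz":0,"ax":0,"ay":0,"az":-0.72,"gripper":-1},{"dx":0.52,"dy":-0.22,"dz":0,"ax":0,"ay":0,"az":-0.82,"gripper":-1},{"dx":0.52,"dy":-0.22,"dz":0,"ax":0,"ay":0,"az":-0.82,"gripper":-1}]}}

```text
time: 24.6
eef_pos: [0.5498, 0.2017, 0.2799]
tcp_rot: [0.123, 0.992, 0.0, 0.0]
contact_force: [-0.3, -0.3, 0.1]
opening: -0.001
finger_force: 0.0
```

{"method": "jog_arm", "body": {"increments": [{"dx":0,"dy":0,"dz":0,"ax":0,"ay":0,"az":-0.09,"gripper":-1},{"dx":0,"dy":0,"dz":0,"ax":0,"ay":0,"az":-0.18,"gripper":-1},{"dx":0,"dy":0,"dz":0,"ax":0,"ay":0,"az":-0.27,"gripper":-1},{"dx":0,"dy":0,"dz":0,"ax":0,"ay":0,"az":-0.36,"gripper":-1},{"dx":0,"dy":0,"dz":0,"ax":0,"ay":0,"az":-0.45,"gripper":-1},{"dx":0,"dy":0,"dz":0,"ax":0,"ay":0,"az":-0.54,"gripper":-1},{"dx":0,"dy":0,"dz":0,"ax":0,"ay":0,"az":-0.63,"gripper":-1},{"dx":0,"dy":0,"dz":0,"ax":0,"ay":0,"az":-0.72,"gripper":-1},{"dx":0,"dy":0,"dz":0,"ax":0,"ay":0,"az":-0.81,"gripper":-1},{"dx":0,"dy":0,"dz":0,"ax":0,"ay":0,"az":-0.816,"gripper":-1}]}}

```text
time: 25.6
eef_pos: [0.5499, 0.2021, 0.2798]
tcp_rot: [0.691, 0.723, 0.0, 0.0]
contact_force: [-0.0, 0.0, 0.4]
opening: 0.002
finger_force: 0.0
```

{"method": "jog_arm", "body": {"increments": [{"dx":0,"dy":0,"dz":-0.25,"ax":0,"ay":0,"az":0,"gripper":-1},{"dx":0,"dy":0,"dz":-0.45,"ax":0,"ay":0,"az":0,"gripper":-1},{"dx":0,"dy":0,"dz":-0.53,"ax":0,"ay":0,"az":0,"gripper":-1},{"dx":0,"dy":0,"dz":-0.53,"ax":0,"ay":0,"az":0,"gripper":-1},{"dx":0,"dy":-0.04,"dz":-0.53,"ax":0,"ay":0,"az":0,"gripper":-1},{"dx":0.003,"dy":-0.075,"dz":-0.53,"ax":0,"ay":0,"az":0,"gripper":-1}]}}

```text
time: 26.2
eef_pos: [0.5513, 0.1934, 0.218]
tcp_rot: [0.691, 0.723, 0.001, 0.001]
contact_force: [-0.0, 0.7, -0.2]
opening: -0.002
finger_force: 0.0
```

{"method": "jog_arm", "body": {"increments": [{"dx":-0.008,"dy":-0.047,"dz":0,"ax":0,"ay":0,"az":0.05,"gripper":-1},{"dx":-0.014,"dy":-0.078,"dz":0,"ax":0,"ay":0,"az":0.1,"gripper":-1},{"dx":-0.018,"dy":-0.109,"dz":0,"ax":0,"ay":0,"az":0.15,"gripper":-1}]}}

```text
time: 26.5
eef_pos: [0.5489, 0.1809, 0.218]
tcp_rot: [0.601, 0.8, 0.002, 0.0]
contact_force: [-0.1, 2.3, 0.3]
opening: -0.004
finger_force: 1.2
```

Contact is gentle at about 2.3 N, as expected for the bar's friction. I continue along the arc.

{"method": "jog_arm", "body": {"increments": [{"dx":-0.002,"dy":-0.031,"dz":0,"ax":0,"ay":0,"az":0.05,"gripper":-1},{"dx":0,"dy":-0.063,"dz":0,"ax":0,"ay":0,"az":0.1,"gripper":-1},{"dx":0.003,"dy":-0.094,"dz":0,"ax":0,"ay":0,"az":0.15,"gripper":-1},{"dx":0.009,"dy":-0.125,"dz":0,"ax":0,"ay":0,"az":0.2,"gripper":-1},{"dx":0.017,"dy":-0.155,"dz":0,"ax":0,"ay":0,"az":0.25,"gripper":-1},{"dx":0.028,"dy":-0.185,"dz":0,"ax":0,"ay":0,"az":0.3,"gripper":-1},{"dx":0.041,"dy":-0.214,"dz":0,"ax":0,"ay":0,"az":0.35,"gripper":-1}]}}

```text
time: 27.2
eef_pos: [0.5538, 0.1554, 0.218]
tcp_rot: [0.361, 0.933, 0.002, 0.001]
contact_force: [-1.1, 2.4, -0.7]
opening: 0.002
finger_force: 1.2
```

{"method": "jog_arm", "body": {"increments": [{"dx":0.015,"dy":-0.028,"dz":0,"ax":0,"ay":0,"az":0.05,"gripper":-1},{"dx":0.033,"dy":-0.054,"dz":0,"ax":0,"ay":0,"az":0.1,"gripper":-1},{"dx":0.052,"dy":-0.079,"dz":0,"ax":0,"ay":0,"az":0.15,"gripper":-1},{"dx":0.073,"dy":-0.102,"dz":0,"ax":0,"ay":0,"az":0.2,"gripper":-1},{"dx":0.096,"dy":-0.123,"dz":0,"ax":0,"ay":0,"az":0.25,"gripper":-1},{"dx":0.121,"dy":-0.143,"dz":0,"ax":0,"ay":0,"az":0.3,"gripper":-1},{"dx":0.147,"dy":-0.161,"dz":0,"ax":0,"ay":0,"az":0.35,"gripper":-1},{"dx":0.174,"dy":-0.176,"dz":0,"ax":0,"ay":0,"az":0.4,"gripper":-1},{"dx":0.203,"dy":-0.189,"dz":0,"ax":0,"ay":0,"az":0.45,"gripper":-1}]}}

```text
time: 28.1
eef_pos: [0.5776, 0.1324, 0.2176]
tcp_rot: [0.016, 1.0, 0.001, 0.0]
contact_force: [-3.1, 2.0, 0.3]
opening: 0.0
finger_force: 1.2
```

{"method": "jog_arm", "body": {"increments": [{"dx":0.015,"dy":-0.006,"dz":0,"ax":0,"ay":0,"az":0.03,"gripper":-1},{"dx":0.029,"dy":-0.011,"dz":0,"ax":0,"ay":0,"az":0.05,"gripper":-1},{"dx":0.029,"dy":-0.011,"dz":0,"ax":0,"ay":0,"az":0.05,"gripper":-1}]}}

```text
time: 28.4
eef_pos: [0.5799, 0.1312, 0.2176]
tcp_rot: [-0.022, 1.0, 0.001, -0.002]
contact_force: [-6.2, 1.2, 3.3]
opening: -0.0
finger_force: 2.9
```

{"method": "jog_arm", "body": {"increments": [{"dx":0.006,"dy":0,"dz":0,"ax":0,"ay":0,"az":0,"gripper":-1},{"dx":0.012,"dy":0,"dz":0,"ax":0,"ay":0,"az":0,"gripper":-1},{"dx":0.012,"dy":0,"dz":0,"ax":0,"ay":0,"az":0,"gripper":-1},{"dx":0.012,"dy":0,"dz":0,"ax":0,"ay":0,"az":0,"gripper":-1}]}}

```text
time: 28.8
eef_pos: [0.5801, 0.1312, 0.2176]
tcp_rot: [-0.022, 1.0, 0.001, -0.004]
contact_force: [-9.1, 1.0, 4.5]
opening: 0.001
finger_force: 4.9
```

The force rises with no motion, so the bar is at its stop. I back off in -x, raise, then check the bar and bottle.

{"method": "jog_arm", "body": {"increments": [{"dx":-0.05,"dy":0,"dz":0,"ax":0,"ay":0,"az":0,"gripper":-1},{"dx":-0.12,"dy":0,"dz":0,"ax":0,"ay":0,"az":0,"gripper":-1},{"dx":-0.15,"dy":0,"dz":0.3,"ax":0,"ay":0,"az":0,"gripper":-1},{"dx":-0.15,"dy":0,"dz":0.7,"ax":0,"ay":0,"az":0,"gripper":-1},{"dx":-0.15,"dy":-0.3,"dz":1,"ax":0,"ay":0,"az":0,"gripper":-1},{"dx":-0.15,"dy":-0.7,"dz":1,"ax":0,"ay":0,"az":0,"gripper":-1},{"dx":-0.15,"dy":-1,"dz":1,"ax":0,"ay":0,"az":0,"gripper":-1}]}}

```text
time: 29.5
eef_pos: [0.5649, 0.0088, 0.3394]
tcp_rot: [-0.022, 1.0, -0.001, 0.003]
contact_force: [-0.5, -0.2, -0.6]
opening: 0.003
finger_force: 0.0
```

{"method": "jog_arm", "body": {"increments": [{"dx":0,"dy":-0.4,"dz":0,"ax":0,"ay":0,"az":0,"gripper":-1},{"dx":0,"dy":-0.8,"dz":0,"ax":0,"ay":0,"az":0,"gripper":-1},{"dx":0,"dy":-1,"dz":0,"ax":0,"ay":0,"az":0,"gripper":-1},{"dx":0,"dy":-1,"dz":0,"ax":0,"ay":0,"az":0,"gripper":-1},{"dx":0,"dy":-1,"dz":0,"ax":0,"ay":0,"az":0,"gripper":-1}]}}

```text
time: 30.0
eef_pos: [0.5642, -0.1094, 0.3364]
tcp_rot: [-0.021, 1.0, 0.0, 0.0]
contact_force: [-0.5, 0.3, 0.4]
opening: 0.002
finger_force: 0.0
```

Run:
```python
from h import *
t=imaging.read_camera("top");s=imaging.read_camera("scene");print(get_state()["contact_force"])
f=t["frame"].astype(int);m=((f[...,2]>f[...,1]+60)&(f[...,2]>f[...,0]+60)).astype(np.uint8);m[:185]=0;m[260:]=0;m[:,:255]=0;m[:,345:]=0
n,l,st,ce=cv2.connectedComponentsWithStats(m)
for i in range(1,n):
    p=pix2plane(t,*ce[i],.209);print("post",st[i,4],p,"bar angle",np.degrees(np.arctan2(p[1]-.1765,p[0]-.5965))%360-182.4)
a=cv2.resize(t["frame"][185:260,255:345],(400,333),interpolation=cv2.INTER_CUBIC)
b=cv2.resize(s["frame"][170:270,260:380],(400,333),interpolation=cv2.INTER_CUBIC)
cv2.imwrite("pics/end.png",np.hstack([a,b]))
```

```text
[ 0.32030973  0.1880933  -0.11916615]
post 17 [0.59679163 0.13178289 0.209     ] bar angle 87.97365280292516
```

View pics/end.png

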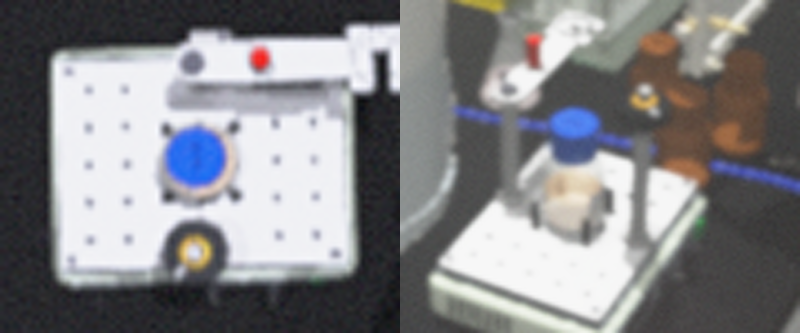

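The bar is swung round, with the post at (260,58) and the pivot at (192,62). It sits at its stop, about 88–90°. The bottle stands upright between its pins at (195,155), and the nut is still on its stud at (195,252). Handing in.

```bash
python3 -c "
from plant import job
print(job.sign_off())"
```

```text
the job is handed in; nothing more can be done
None
```

The nut is about 1.9 turns loose (681°, measured from its mark) and still on its stud, the bar is against its stop, and the bottle stands upright between its pins. I handed the job in at about 30 s; sign-off gave no verdict.

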